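# Index the vial carousel to the black-capped vial

### The job

Bring the vial with the black cap round to the red pointer. First take the carousel off its travel lock: lift the orange tab out of its notch, slide it outwards and let it drop fully into the outer notch. Then work the black lever handle clockwise in full strokes, each one gently up to its rubber buffer without forcing it and then all the way back, one vial place per stroke, until the black-capped vial stands at the pointer; do not touch the carousel or vials, do not knock the bottle, carton or box beside it, and leave the lever back at rest and the tab in its outer notch.

Things in the scene. Friction and masses are not known exactly. Their poses are not given: they have to be found in the camera images.
- indexer: the fixed vial indexer: grey base plate 10 mm thick (about 270 x 250 mm, square on the -x side, round on the other) with a round carousel on top; origin on the carousel axis at the underside of the base, z up; lever and lock lie on its own -x side. Position and yaw vary. A tall instrument stands close behind its +x, +y side: approach from the front
- carousel: the aluminium carousel, 134 mm across, top 62 mm up, with 18 vial places 20 degrees apart on a circle of 55 mm radius (13 hold vials, caps 83 mm up) over a steel rim 172 mm across with 18 ratchet teeth. A friction brake holds it wherever it is left; the pawl turns it only clockwise from above. Origin on its axis, on the worktop
- black_cap (a point): centre of the top of the only black cap, 55 mm from the carousel's axis (the other vials have blue or white caps, all 12 mm across)
- service_point (a point): the spot, 55 mm from the carousel's axis and 83 mm up, in front of the red pointer's tip, where the black cap must stand; its place round the circle varies. The pointer is a flat red arrow 90 mm up on a 9 mm post, 105 mm from the axis and 96 mm high. At the start the black cap is 35 to 75 degrees short of it (it travels clockwise)
- lever_handle (a point): centre of the upright round black lever handle, 16 mm across, from 36 to 96 mm above the worktop; this point is 76 mm up and 145 mm from the carousel's axis, about which the lever turns. The lever is a flat steel arm (top 36 mm up) with a brass pawl 104 mm from the axis, up to 54 mm high. Pushing the handle takes 2 to 3 N when idle and 5 to 7 N while it turns the carousel
- ratchet_lever (a joint): lever angle in rad, 0 at rest, growing clockwise seen from above; a spring returns it to 0 when let go, the pawl slipping back over the teeth. Each full stroke from 0 to the buffer brings the next place to the pointer (20 degrees; the first one anything up to about 35, as the carousel starts between places); a stroke that stops short leaves the vial short
- lock_slide (a joint): position of the travel lock's slide in m: 0 locked (inner notch, its bolt blocks the lever at rest), 0.030 parked (outer notch); it moves straight outwards from the carousel's axis, level, friction about 1 N
- lock_tab (a joint): height of the lock tab in m: 0 dropped into a notch, up to 0.018 lifted; it slides between the notches only when lifted by more than 0.010. Its own light spring (about 1 N) pushes it down
- tab_grip (a point): centre of the orange tab's grip: a block 18 mm (radially) x 11 mm (across, the way to pinch it) x 32 mm high with a lip 14 mm wide and 4 mm thick on top, 41 to 76 mm above the worktop when dropped; this point is 57 mm up and 120 mm from the carousel's axis when locked; near it nothing is higher than 40 mm
- reagent_bottle: bystander: amber bottle with blue cap, 68 mm across, 136 mm tall, origin at the centre of its underside; leave alone
- septa_carton: bystander: small white and green carton, 42 x 74 x 48 mm, origin at the centre of its underside; leave alone
- syringe_box: bystander: flat dark blue box, 40 x 165 x 22 mm, origin at the centre of its underside; leave alone
- bracket: the fixed red bracket, adjustable round the carousel's axis, that carries the pointer and the black rubber buffer that ends the lever's stroke, somewhere from 0.53 to 0.75 rad of lever travel: find it by feel, the push then rises by 3 N per mm at the handle. A push of 10 to 25 N there sets a vial place at the pointer to within 2 mm. Origin on the carousel's axis, on the worktop

How it is judged:
On the way:
1. the travel lock is parked: tab dropped into the outer notch (value of joint lock_slide above 0.026 m and value of joint lock_tab below 0.003 m), for 0.2 s.
At the end, for the whole second after the job is handed in: The black-capped vial's axis is within 4 mm of the service point at the red pointer, the carousel is at rest, the lever is back within 0.06 rad of its rest, and the lock tab is dropped (below 3 mm) in the outer notch (slide past 26 mm) (all of step 1 and horizontal distance between black_cap and service_point below 0.004 m and value of joint ratchet_lever below 0.06 rad and angular speed of carousel below 0.05 rad/s); the robot touches nothing.
It fails at once if the fingers push the carousel or its vials (more than 3 N) (contact force between the fingers and carousel above 3 N).
It fails at once if the lever is forced against its rubber buffer (more than 60 N there, about 45 N at the handle) (contact force between bracket and anything else above 60 N).
It fails at once if the bottle, carton or box is moved by more than 30 mm (distance of any of reagent_bottle, septa_carton, syringe_box from where it was at the start of the episode above 0.03 m).
It fails at once if the bottle is tipped (angle between reagent_bottle's own z axis and vertical above 0.5 rad).
It also fails if it takes over 72 s, if anything falls off the work surface, if the arm or the gripper's body presses on something with over 40 N, if the wrist force passes 120 N, or if a joint passes its speed limit or range.

### The arm

A 6-joint arm with a two-finger parallel gripper is mounted at the origin on a cart in front of the work surface, level with it; the furniture and walls round the work are solid. World frame = base frame: x ahead of the robot, y to its left, z up, the work surface at z = 0. Lengths are in m, angles in rad, forces in N, time in s.
With the tool pointing down it reaches from about 0.3 to 0.775 m from the base axis. Payload 14.6 kg.
Tool frame: the origin (TCP) lies on the centre line of the jaws, within the pads' length; the fingertips stand ctrl.tcp_to_tips ahead of it and the grasp point (between the pads) lies 2 mm behind it (ctrl.tcp_to_tips is the distance from the TCP to the fingertips, in m); z points along the fingers, y is the line along which they close (so a half turn about z gives the same grasp; the last joint's range is limited). The gripper opens to 94 mm and grips with 3 to 60 N. Pads are 16 mm wide; open, the fingers measure 119 mm over their backs; the gripper's body (75 mm by 177 mm) begins 78 mm behind the grasp point.
Start: joints at [1.249, 0.3, 1.521, -0, 1.321, -0.067], TCP at [0.139, 0.532, 0.222] pointing down, gripper open.
Joint ranges: [-3.03, 3.03], [-0.79, 2.21], [0.23, 2.52], [-1.04, 4.18], [0, 3.07], [-2.55, 2.55]. Speed limits (rad/s): [2.22, 2.22, 2.57, 3.14, 3.14, 3.14].

### API

Orientations are given as [roll, pitch, yaw] about the fixed x, y, z axes, in that order (R = Rz(yaw) Ry(pitch) Rx(roll)).
In Python, from station import telemetry, viewer, hand_in, ctrl gives the robot as it stands.
- The arm moves only by the tool step_arm, never from a script. Its argument "plan" is a list of rows, each an object of numbers: "dx", "dy", "dz": the shift along the tool's x, y, z scaled (see below); "rx", "ry", "rz": the turn, a rotation vector about the tool's x, y, z scaled (see below); "claw": the closure, from 0 (fully open) to 1 (shut). In form: [{"dx": .., "dy": .., "dz": .., "rx": .., "ry": .., "rz": .., "claw": ..}, ...]. A call has 1 to 10 rows; each row shifts and turns the commanded pose from where the row before left it, along the tool's axes as they then stand; what a row does not reach is not made up. The controller multiplies each number of a shift by 0.1 m and each number of a turn by 90 degrees. A row lasts 1/10 s, in which the tool goes at most 50 mm and 8.59 degrees, less where a joint would pass 70% of its speed; a pose out of reach is approached as far as the arm can. A call with a number of a shift or a turn outside -1 to 1 is refused whole. A call with a gripper value outside its range is refused whole. The fingers move at their own pace and stop on an object; "grip_force" is the grip in N (left out, the last holds). Time passes only in rows, so rows that do not move let the fingers close. It gives the time, the measured TCP pose, the force, the opening and the grip force at its end, in the units of the state.
- telemetry.get_obs(): the state, without advancing time (a new reading comes with each control period).
- viewer.camera(name): name is "scene" or "top" or "wrist"; returns a dict with "img" (400x640x3 uint8, red, green, blue), "z_map" (400x640 float32, m along the optical axis (not along the pixel's ray), 0 where there is no reading), "fx", "fy", "cx", "cy" (pixels), "R" (3x3) and "t" (3): a world point X has camera coordinates R X + t; the wrist camera has in their place "tool_from_camera" (4x4, takes a point from camera to tool coordinates, whose origin is the TCP and whose axes are the flange's). Camera axes: x right, y down, z forward; pixel columns grow to the right and rows downward; lengths in m; the calibration is good to about 2 mm. A picture is of the moment at which its call begins: read the wrist's pose just before it.
- hand_in(): hands the job in; it is judged then, once.
Trained networks look in a picture, given as the dict that the camera call returned (one of the last four; its "shot" number tells which), for a name from the list of things; names that differ only in an ending like _2 or _b are one class to them, and where a whole thing is asked for, a point or a joint stands for the part that bears it (a point fixed in the world has none). Each returns a list of dicts, best first, with "score" (0 to 1); they miss things now and then, are a little off and sometimes report something else, mostly with a low value. They report only what shows in the picture. A call takes as long as a camera call.
- viewer.recognise(target, picture): "rect" ([left, top, right, bottom] in pixels, round what is visible of it).
The state is a dict: "time_s": time; "qpos": joint angles; "joint_vel": joint speeds; "tau": joint torques, N m; "ee_pos": TCP position; "eef_rot": TCP orientation; "force": force on the tool from outside, world axes, zero at the start; "moment": the same for the moment, N m; "grip_width": finger opening in m; "grip_force": force on a finger pad.
Only numpy, scipy, OpenCV 4.12 (cv2) and the standard library are available. Lean on these libraries where they do the work, as an engineer would, in place of code of your own. Each camera call takes 0.05 s, during which the arm holds its last target. There are 200 camera calls.

## Working session

There is one attempt and no reset: what is moved stays moved. The work goes in short steps, Python scripts to look and compute and a tool call to move; the robot and the scene stay as the last step left them, time stands still between calls to the robot, and variables do not carry over. Pictures are saved under pics/ and viewed, at most 10 in all, crops included, and the job is handed in when it is done.

Besides the shell and the picture viewer there is one more tool, called after ">>>" as name(argument=value, ...) on one line, values as JSON. step_arm: Moves the arm, as the interface text tells. Shifts and turns lie within -1 to 1; 1 stands for 0.1 m of shift or 90 degrees of turn. Its arguments: {"type":"object","properties":{"plan":{"type":"array"},"grip_force":{"type":"number"}},"required":["plan"]}

```bash
mkdir -p pics; ls; cat > h.py <<'E'
import numpy as np, cv2
from station import telemetry, viewer, hand_in, ctrl
def world(c,u,v,d=None,z=None):
    r=np.array([(u-c['cx'])/c['fx'],(v-c['cy'])/c['fy'],1.0])
    R=np.array(c['R']);t=np.array(c['t'])
    if z is not None:
        o=-R.T@t; w=R.T@r; return o+w*(z-o[2])/w[2]
    if d is None: d=c['z_map'][int(v),int(u)]
    return R.T@(r*d-t)
def cloud(c):
    v,u=np.mgrid[0:400,0:640]; d=c['z_map']
    p=np.stack([(u-c['cx'])/c['fx']*d,(v-c['cy'])/c['fy']*d,d],-1)
    return (p-np.array(c['t']))@np.array(c['R'])
def save(c,n): cv2.imwrite('pics/'+n,cv2.cvtColor(c['img'],cv2.COLOR_RGB2BGR))
E
python3 - <<'E'
from h import *
np.set_printoptions(precision=4,suppress=True)
o=telemetry.get_obs(); print({k:np.round(v,3) for k,v in o.items()},ctrl.tcp_to_tips)
for n in('scene','top'):
    c=viewer.camera(n); save(c,n+'.png'); print(n,c['fx'],-np.array(c['R']).T@c['t'])
    for k in('indexer','carousel','black_cap','lever_handle','tab_grip','bracket','reagent_bottle','septa_carton','syringe_box'):
        for r in viewer.recognise(k,c)[:2]:
            b=r['rect'];u,v=(b[0]+b[2])/2,(b[1]+b[3])/2
            print(k,round(r['score'],2),np.round(b),world(c,u,v))
E
```

```text
pics
{'time_s': np.float64(0.0), 'qpos': array([ 1.249,  0.3  ,  1.522, -0.   ,  1.321, -0.067]), 'joint_vel': array([0.002, 0.001, 0.   , 0.001, 0.   , 0.   ]), 'tau': array([ -0.001, -53.181, -35.273,   0.071,   0.024,  -0.   ]), 'ee_pos': array([0.139, 0.532, 0.222]), 'eef_rot': array([-3.14 , -0.   ,  2.887]), 'force': array([0.467, 0.035, 0.577]), 'moment': array([-0.033,  0.013,  0.029]), 'grip_force': np.float64(0.0), 'grip_width': np.float64(0.094)} 0.017
scene 367.80035852248204 [-0.0517  0.0104  0.7304]
indexer 0.89 [291. 178. 408. 272.] [ 0.4548 -0.3296  0.0416]
carousel 0.91 [302. 182. 367. 227.] [ 0.5176 -0.3194  0.0619]
black_cap 0.93 [302. 179. 365. 227.] [ 0.5272 -0.3221  0.0582]
lever_handle 0.68 [350. 203. 374. 246.] [ 0.4643 -0.3754  0.0093]
tab_grip 0.4 [348. 206. 375. 244.] [ 0.4655 -0.3752  0.0069]
tab_grip 0.29 [295. 199. 331. 250.] [ 0.5001 -0.2507  0.038 ]
bracket 0.57 [297. 200. 330. 246.] [ 0.499  -0.2518  0.0431]
reagent_bottle 0.69 [376. 136. 406. 183.] [ 0.5759 -0.5305  0.0889]
septa_carton 0.57 [204. 247. 244. 280.] [ 0.4784 -0.0173  0.0477]
septa_carto
[... 292 characters left out ...]
rousel 0.67 [303. 145. 371. 214.] [ 0.5311 -0.3313  0.0713]
carousel 0.62 [291. 139. 401. 247.] [ 0.5004 -0.3529  0.0606]
black_cap 0.84 [298. 145. 374. 212.] [ 0.534  -0.3279  0.0741]
black_cap 0.59 [368. 197. 383. 212.] [ 0.4741 -0.4251  0.059 ]
lever_handle 0.67 [342. 192. 379. 246.] [ 0.4418 -0.3923  0.0126]
lever_handle 0.42 [292. 139. 398. 248.] [ 0.499  -0.3519  0.0604]
tab_grip 0.52 [380. 202. 384. 208.] [ 0.471  -0.4374  0.0799]
bracket 0.44 [338. 193. 374. 241.] [ 0.4471 -0.3799  0.011 ]
reagent_bottle 0.69 [409. 136. 448. 174.] [ 0.5854 -0.5409  0.1103]
septa_carton 0.8 [196. 189. 230. 204.] [ 0.488  -0.0267  0.0501]
syringe_box 0.69 [417. 184. 475. 238.] [ 0.466  -0.6024  0.0227]
```

```bash
python3 - <<'E'
import cv2
a=cv2.imread('pics/top.png')[125:265,270:490]; b=cv2.imread('pics/scene.png')[125:285,270:470]
a=cv2.resize(a,(800,509),interpolation=2); b=cv2.resize(b,(750,600),interpolation=2)
cv2.imwrite('pics/ta.png',a);cv2.imwrite('pics/sb.png',b)
E
```

```text
(no output)
```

View pics/ta.png

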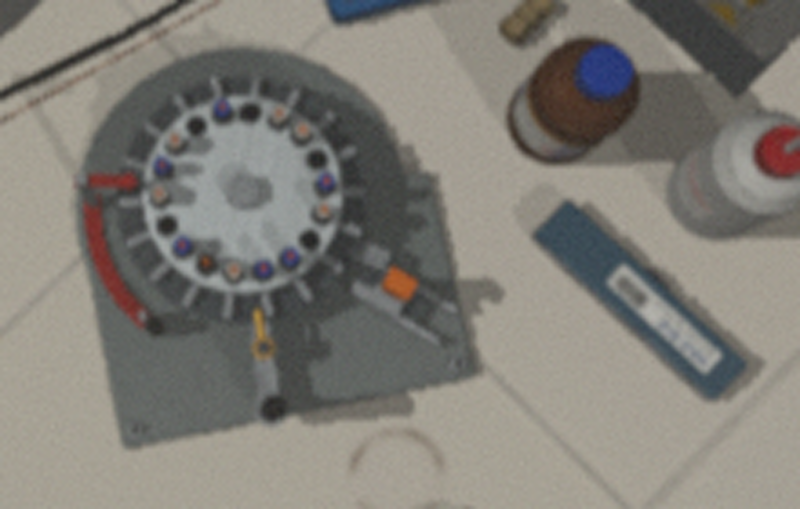

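View pics/sb.png

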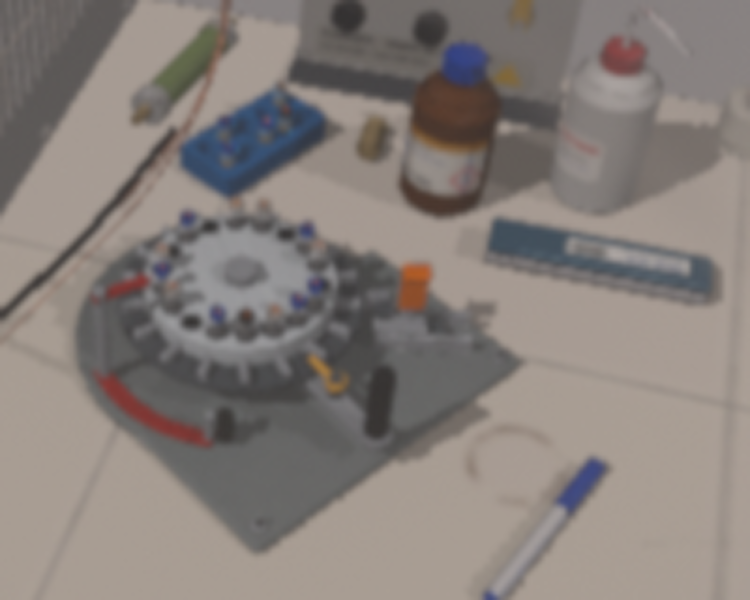

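The top crop shows the axis near (245,190), the handle at (272,408), the orange tab at (400,284), the pointer tip at (135,182) and the buffer at (152,325). The brown/black cap, likely the black one, is at (206,262). The scene crop agrees.

```bash
cat >> h.py <<'E'
def pix(c,X):
    p=np.array(c['R'])@X+c['t']; return np.array([p[0]/p[2]*c['fx']+c['cx'],p[1]/p[2]*c['fy']+c['cy']])
E
python3 - <<'E'
from h import *
from scipy.optimize import least_squares
np.set_printoptions(precision=4,suppress=True)
s=220/800
for n in ('top','scene'):
    c=viewer.camera(n); P=cloud(c); im=c['img'].astype(int); hsv=cv2.cvtColor(c['img'],cv2.COLOR_RGB2HSV).astype(int)
    near=np.hypot(P[...,0]-.535,P[...,1]+.33)<.2
    m=near&(abs(P[...,2]-.062)<.006)&(hsv[...,1]<50)&(np.hypot(P[...,0]-.53,P[...,1]+.33)<.085)
    v,u=np.nonzero(m); q=np.array([world(c,a,b,z=.062)[:2] for a,b in zip(u,v)])
    (x,y),r=cv2.minEnclosingCircle(q.astype(np.float32)); print(n,'carousel',x,y,r,len(q))
    for nm,mm,z in (('orange',near&(hsv[...,0]>4)&(hsv[...,0]<16)&(hsv[...,1]>150)&(im[...,0]>120),.076),
                  ('red',near&((hsv[...,0]<5)|(hsv[...,0]>174))&(hsv[...,1]>120)&(im[...,0]>90),.09)):
        k,l,st,ce=cv2.connectedComponentsWithStats(mm.astype(np.uint8))
        for i in range(1,k):
            if st[i,4]>5:
                print(nm,st[i],ce[i],world(c,*ce[i],z=z),np.median(P[l==i],0))
    if n=='top':
        for nm,(a,b),z in (('axis',(245,190),.062),('handle',(272,408),.096),('tab',(400,284),.076),('cap',(206,262),.083),('tip',(135,182),.09),('buf',(152,325),.05)):
            print(nm,world(c,270+a*s,125+b*s,z=z))
    else:
        s2=200/750
        for nm,(a,b),z in (('handle',(383,372),.096),('tab',(415,273),.076),('cap',(246,314),.083)):
            print(nm,world(c,270+a*s2,125+b*s2,z=z))
E
```

```text
top carousel 0.5346965193748474 -0.3244319558143616 0.0774230808019638 1940
orange [376 199   8   8  46] [379.4783 202.6087] [ 0.4768 -0.4318  0.076 ] [ 0.4761 -0.4319  0.0766]
red [295 173  12   4  34] [301.0588 174.4118] [ 0.539  -0.2456  0.09  ] [ 0.539  -0.2467  0.0927]
red [293 182  16  30 120] [299.0333 196.6417] [ 0.4859 -0.2423  0.09  ] [ 0.4957 -0.2331  0.0144]
axis [ 0.539  -0.3318  0.062 ]
handle [ 0.3932 -0.3503  0.096 ]
tab [ 0.4756 -0.4331  0.076 ]
cap [ 0.487 -0.307  0.083]
tip [ 0.5377 -0.26    0.09  ]
buf [ 0.4485 -0.2711  0.05  ]
scene carousel 0.5324350595474243 -0.32781222462654114 0.06878245621919632 1179
orange [377 196   7  11  61] [380.0164 200.8361] [ 0.4643 -0.4217  0.076 ] [ 0.4728 -0.429   0.0656]
red [299 199  10   5  18] [303.5 201. ] [ 0.5381 -0.2438  0.09  ] [ 0.5373 -0.2438  0.0908]
red [297 226  27  17  96] [309.1354 234.7604] [ 0.4348 -0.2094  0.09  ] [ 0.4927 -0.2331  0.0132]
handle [ 0.3929 -0.35    0.096 ]
tab [ 0.4727 -0.4293  0.076 ]
cap [ 0.485  -0.3051  0.083 ]
```

```bash
cat >> h.py <<'E'
import json
def rows(start,wps,claw=0,polar=False):
    """start (x,y,z,yaw deg); wps list of (x,y,z,yaw,nrows); prints rounded tool rows"""
    s=np.array(start,float); out=[]; cur=s.copy()
    pol=lambda p:np.array([np.hypot(p[0],p[1]),np.degrees(np.arctan2(p[1],p[0])),p[2],p[3]])
    car=lambda p:np.array([p[0]*np.cos(np.radians(p[1])),p[0]*np.sin(np.radians(p[1])),p[2],p[3]])
    for w in wps:
        n=w[4]; a=s.copy(); b=np.array(w[:4],float)
        for i in range(1,n+1):
            t=i/n
            p=car(pol(a)*(1-t)+pol(b)*t) if polar else a*(1-t)+b*t
            y=np.radians(cur[3]); d=p-cur
            dx=np.cos(y)*d[0]+np.sin(y)*d[1]; dy=np.sin(y)*d[0]-np.cos(y)*d[1]
            r=dict(dx=round(dx*10,3),dy=round(dy*10,3),dz=round(-d[2]*10,3),rz=round(-d[3]/90,3))
            out.append(r)
            ex,ey=r['dx']/10,r['dy']/10
            cur=cur+np.array([np.cos(y)*ex+np.sin(y)*ey,np.sin(y)*ex-np.cos(y)*ey,-r['dz']/10,-r['rz']*90])
        s=b
    for k in range(0,len(out),10): print(json.dumps([{**{a:v for a,v in r.items() if v},'claw':claw} for r in out[k:k+10]]))
    print('end',cur)
E
python3 - <<'E'
from h import *
rows((.139,.532,.222,165.4),[(.468,-.425,.2,58.5,20)],.4,True)
E
```

```text
[{"dx": -0.568, "dy": 0.012, "dz": 0.011, "rz": 0.059, "claw": 0.4}, {"dx": -0.571, "dy": 0.005, "dz": 0.011, "rz": 0.06, "claw": 0.4}, {"dx": -0.576, "dy": 0.001, "dz": 0.011, "rz": 0.059, "claw": 0.4}, {"dx": -0.581, "dy": -0.006, "dz": 0.011, "rz": 0.06, "claw": 0.4}, {"dx": -0.584, "dy": -0.01, "dz": 0.011, "rz": 0.059, "claw": 0.4}, {"dx": -0.589, "dy": -0.017, "dz": 0.011, "rz": 0.059, "claw": 0.4}, {"dx": -0.592, "dy": -0.024, "dz": 0.011, "rz": 0.06, "claw": 0.4}, {"dx": -0.596, "dy": -0.028, "dz": 0.011, "rz": 0.059, "claw": 0.4}, {"dx": -0.601, "dy": -0.035, "dz": 0.011, "rz": 0.059, "claw": 0.4}, {"dx": -0.604, "dy": -0.042, "dz": 0.011, "rz": 0.06, "claw": 0.4}]
[{"dx": -0.608, "dy": -0.048, "dz": 0.011, "rz": 0.059, "claw": 0.4}, {"dx": -0.611, "dy": -0.054, "dz": 0.011, "rz": 0.06, "claw": 0.4}, {"dx": -0.616, "dy": -0.059, "dz": 0.011, "rz": 0.059, "claw": 0.4}, {"dx": -0.619, "dy": -0.067, "dz": 0.011, "rz": 0.059, "claw": 0.4}, {"dx": -0.622, "dy": -0.074, "dz": 0.011, "rz": 0.06, "claw": 0.4}, {"dx": -0.626, "dy": -0.08, "dz": 0.011, "rz": 0.059, "claw": 0.4}, {"dx": -0.629, "dy": -0.086, "dz": 0.011, "rz": 0.06, "claw": 0.4}, {"dx": -0.632, "dy": -0.093, "dz": 0.011, "rz": 0.059, "claw": 0.4}, {"dx": -0.636, "dy": -0.1, "dz": 0.011, "rz": 0.059, "claw": 0.4}, {"dx": -0.639, "dy": -0.108, "dz": 0.011, "rz": 0.06, "claw": 0.4}]
end [ 0.46797443 -0.42502663  0.2        58.48      ]
```

```bash
python3 - <<'E'
from h import *
for n in('top','scene'):
    P=cloud(viewer.camera(n)).reshape(-1,3); m=(P[:,2]>.13)&(P[:,0]<.75)&(P[:,0]>.1)&(abs(P[:,1])<.65)
    H=np.unique(np.round(P[m]/.05).astype(int)*5,axis=0,return_counts=True); print(n,[(tuple(int(x) for x in a),int(k)) for a,k in zip(*H) if k>8])
rows((.139,.532,.222,165.4),[(.41,.1,.222,118,11),(.468,-.425,.2,58.5,14)],.4,True)
E
```

```text
top [((10, -5, 15), 35), ((10, -5, 20), 217), ((10, -5, 25), 294), ((10, -5, 30), 52), ((10, 0, 15), 20), ((10, 0, 20), 227), ((10, 0, 25), 438), ((10, 0, 30), 115), ((35, -30, 95), 1041), ((55, -65, 15), 39), ((60, -55, 15), 173), ((60, -10, 15), 113), ((60, -10, 20), 146), ((60, -10, 25), 169), ((60, -10, 30), 200), ((60, -10, 35), 272), ((60, -10, 40), 501), ((60, -10, 45), 704), ((60, -10, 50), 586), ((60, -5, 40), 32), ((60, -5, 45), 83), ((65, -20, 35), 9), ((65, -20, 40), 10), ((65, -15, 15), 220), ((65, -15, 20), 298), ((65, -15, 25), 362), ((65, -15, 30), 445), ((65, -15, 35), 554), ((65, -15, 40), 700), ((65, -15, 45), 875), ((65, -15, 50), 1138), ((65, -10, 15), 33), ((65, -10, 20), 45), ((65, -10, 25), 51), ((65, -10, 30), 63), ((65, -10, 35), 62), ((65, -10, 40), 77), ((65, -10, 45), 96), ((65, -10, 50), 1253), ((65, -5, 25), 19), ((65, -5, 40), 26), ((65, -5, 45), 252), ((65, -5, 50), 740), ((65, 0, 40), 14), ((65, 0, 45), 87), ((65, 0, 50), 9), ((70, -65, 15), 151), ((70, -65, 20), 197), ((70, -60, 15), 235), ((70, -60, 20), 41), ((70, -25, 15), 24), ((70, -25, 20), 26
[... 3979 characters left out ...]
: 0.016, "rz": 0.047, "claw": 0.4}, {"dx": -0.379, "dy": 0.054, "dz": 0.015, "rz": 0.047, "claw": 0.4}, {"dx": -0.388, "dy": 0.052, "dz": 0.016, "rz": 0.047, "claw": 0.4}, {"dx": -0.399, "dy": 0.052, "dz": 0.016, "rz": 0.047, "claw": 0.4}, {"dx": -0.408, "dy": 0.051, "dz": 0.015, "rz": 0.048, "claw": 0.4}]
[{"dx": -0.419, "dy": 0.05, "dz": 0.016, "rz": 0.047, "claw": 0.4}, {"dx": -0.428, "dy": 0.05, "dz": 0.016, "rz": 0.047, "claw": 0.4}, {"dx": -0.438, "dy": 0.049, "dz": 0.016, "rz": 0.047, "claw": 0.4}, {"dx": -0.448, "dy": 0.048, "dz": 0.015, "rz": 0.048, "claw": 0.4}, {"dx": -0.459, "dy": 0.049, "dz": 0.016, "rz": 0.047, "claw": 0.4}]
end [ 0.4680185  -0.42505068  0.2        58.48      ]
```

```bash
python3 - <<'E'
from h import *
rows((.139,.532,.222,165.4),[(.39,.1,.222,118,12),(.33,-.21,.222,75,9),(.468,-.425,.2,58.5,6)],.4,True)
E
```

```text
[{"dx": -0.476, "dy": -0.144, "rz": 0.044, "claw": 0.4}, {"dx": -0.462, "dy": -0.153, "rz": 0.044, "claw": 0.4}, {"dx": -0.449, "dy": -0.161, "rz": 0.044, "claw": 0.4}, {"dx": -0.434, "dy": -0.168, "rz": 0.044, "claw": 0.4}, {"dx": -0.42, "dy": -0.176, "rz": 0.043, "claw": 0.4}, {"dx": -0.406, "dy": -0.183, "rz": 0.044, "claw": 0.4}, {"dx": -0.391, "dy": -0.189, "rz": 0.044, "claw": 0.4}, {"dx": -0.376, "dy": -0.195, "rz": 0.044, "claw": 0.4}, {"dx": -0.363, "dy": -0.199, "rz": 0.044, "claw": 0.4}, {"dx": -0.347, "dy": -0.205, "rz": 0.044, "claw": 0.4}]
[{"dx": -0.333, "dy": -0.208, "rz": 0.044, "claw": 0.4}, {"dx": -0.318, "dy": -0.213, "rz": 0.044, "claw": 0.4}, {"dx": -0.347, "dy": -0.114, "rz": 0.053, "claw": 0.4}, {"dx": -0.345, "dy": -0.116, "rz": 0.053, "claw": 0.4}, {"dx": -0.344, "dy": -0.118, "rz": 0.053, "claw": 0.4}, {"dx": -0.341, "dy": -0.121, "rz": 0.053, "claw": 0.4}, {"dx": -0.339, "dy": -0.124, "rz": 0.053, "claw": 0.4}, {"dx": -0.337, "dy": -0.125, "rz": 0.053, "claw": 0.4}, {"dx": -0.335, "dy": -0.127, "rz": 0.053, "claw": 0.4}, {"dx": -0.333, "dy": -0.13, "rz": 0.053, "claw": 0.4}]
[{"dx": -0.33, "dy": -0.132, "rz": 0.053, "claw": 0.4}, {"dx": -0.238, "dy": 0.345, "dz": 0.037, "rz": 0.031, "claw": 0.4}, {"dx": -0.241, "dy": 0.346, "dz": 0.036, "rz": 0.031, "claw": 0.4}, {"dx": -0.245, "dy": 0.347, "dz": 0.037, "rz": 0.03, "claw": 0.4}, {"dx": -0.249, "dy": 0.349, "dz": 0.037, "rz": 0.031, "claw": 0.4}, {"dx": -0.254, "dy": 0.352, "dz": 0.036, "rz": 0.03, "claw": 0.4}, {"dx": -0.258, "dy": 0.353, "dz": 0.037, "rz": 0.031, "claw": 0.4}]
end [ 0.46796935 -0.42499826  0.2        58.48      ]
```

>>> step_arm(plan=[{"dx": -0.476, "dy": -0.144, "rz": 0.044, "claw": 0.4}, {"dx": -0.462, "dy": -0.153, "rz": 0.044, "claw": 0.4}, {"dx": -0.449, "dy": -0.161, "rz": 0.044, "claw": 0.4}, {"dx": -0.434, "dy": -0.168, "rz": 0.044, "claw": 0.4}, {"dx": -0.42, "dy": -0.176, "rz": 0.044, "claw": 0.4}, {"dx": -0.406, "dy": -0.183, "rz": 0.044, "claw": 0.4}, {"dx": -0.391, "dy": -0.189, "rz": 0.044, "claw": 0.4}, {"dx": -0.376, "dy": -0.195, "rz": 0.044, "claw": 0.4}, {"dx": -0.363, "dy": -0.2, "rz": 0.044, "claw": 0.4}, {"dx": -0.347, "dy": -0.205, "rz": 0.044, "claw": 0.4}])

```text
$.plan[0]: bad value
```

>>> step_arm(plan=[{"dx": -0.333, "dy": -0.208, "rz": 0.044, "claw": 0.4}, {"dx": -0.318, "dy": -0.213, "rz": 0.044, "claw": 0.4}, {"dx": -0.347, "dy": -0.114, "rz": 0.053, "claw": 0.4}, {"dx": -0.345, "dy": -0.116, "rz": 0.053, "claw": 0.4}, {"dx": -0.344, "dy": -0.118, "rz": 0.053, "claw": 0.4}, {"dx": -0.341, "dy": -0.121, "rz": 0.053, "claw": 0.4}, {"dx": -0.339, "dy": -0.124, "rz": 0.053, "claw": 0.4}, {"dx": -0.337, "dy": -0.125, "rz": 0.053, "claw": 0.4}, {"dx": -0.335, "dy": -0.127, "rz": 0.053, "claw": 0.4}, {"dx": -0.333, "dy": -0.13, "rz": 0.053, "claw": 0.4}])

```text
$.plan[0]: bad value
```

>>> step_arm(plan=[{"dx": -0.476, "dy": -0.144, "dz": 0, "rx": 0, "ry": 0, "rz": 0.044, "claw": 0.4}])

```text
time_s: 1.3
ee_pos: [0.1787, 0.5076, 0.2223]
eef_rot: [3.141, -0.001, 2.822]
force: [1.7, -0.3, -0.3]
grip_width: 0.0891
grip_force: 0.0
```

>>> step_arm(plan=[{"dx": -0.462, "dy": -0.153, "dz": 0, "rx": 0, "ry": 0, "rz": 0.044, "claw": 0.4}, {"dx": -0.449, "dy": -0.161, "dz": 0, "rx": 0, "ry": 0, "rz": 0.044, "claw": 0.4}, {"dx": -0.434, "dy": -0.168, "dz": 0, "rx": 0, "ry": 0, "rz": 0.044, "claw": 0.4}, {"dx": -0.42, "dy": -0.176, "dz": 0, "rx": 0, "ry": 0, "rz": 0.044, "claw": 0.4}, {"dx": -0.406, "dy": -0.183, "dz": 0, "rx": 0, "ry": 0, "rz": 0.044, "claw": 0.4}, {"dx": -0.391, "dy": -0.189, "dz": 0, "rx": 0, "ry": 0, "rz": 0.044, "claw": 0.4}, {"dx": -0.376, "dy": -0.195, "dz": 0, "rx": 0, "ry": 0, "rz": 0.044, "claw": 0.4}, {"dx": -0.363, "dy": -0.2, "dz": 0, "rx": 0, "ry": 0, "rz": 0.044, "claw": 0.4}, {"dx": -0.347, "dy": -0.205, "dz": 0, "rx": 0, "ry": 0, "rz": 0.044, "claw": 0.4}, {"dx": -0.333, "dy": -0.208, "dz": 0, "rx": 0, "ry": 0, "rz": 0.044, "claw": 0.4}])

```text
time_s: 2.3
ee_pos: [0.3906, 0.1366, 0.2225]
eef_rot: [3.141, 0.0, 2.123]
force: [0.5, -0.6, 0.1]
grip_width: 0.0561
grip_force: 0.0
```

>>> step_arm(plan=[{"dx": -0.318, "dy": -0.213, "dz": 0, "rx": 0, "ry": 0, "rz": 0.044, "claw": 0.4}, {"dx": -0.347, "dy": -0.114, "dz": 0, "rx": 0, "ry": 0, "rz": 0.053, "claw": 0.4}, {"dx": -0.345, "dy": -0.116, "dz": 0, "rx": 0, "ry": 0, "rz": 0.053, "claw": 0.4}, {"dx": -0.344, "dy": -0.118, "dz": 0, "rx": 0, "ry": 0, "rz": 0.053, "claw": 0.4}, {"dx": -0.341, "dy": -0.121, "dz": 0, "rx": 0, "ry": 0, "rz": 0.053, "claw": 0.4}, {"dx": -0.339, "dy": -0.124, "dz": 0, "rx": 0, "ry": 0, "rz": 0.053, "claw": 0.4}, {"dx": -0.337, "dy": -0.125, "dz": 0, "rx": 0, "ry": 0, "rz": 0.053, "claw": 0.4}, {"dx": -0.335, "dy": -0.127, "dz": 0, "rx": 0, "ry": 0, "rz": 0.053, "claw": 0.4}, {"dx": -0.333, "dy": -0.13, "dz": 0, "rx": 0, "ry": 0, "rz": 0.053, "claw": 0.4}, {"dx": -0.33, "dy": -0.132, "dz": 0, "rx": 0, "ry": 0, "rz": 0.053, "claw": 0.4}])

```text
time_s: 3.3
ee_pos: [0.3279, -0.2111, 0.2226]
eef_rot: [3.141, 0.0, 1.305]
force: [0.4, -0.8, -0.3]
grip_width: 0.0562
grip_force: 0.0
```

>>> step_arm(plan=[{"dx": -0.238, "dy": 0.345, "dz": 0.037, "rx": 0, "ry": 0, "rz": 0.031, "claw": 0.4}, {"dx": -0.241, "dy": 0.346, "dz": 0.036, "rx": 0, "ry": 0, "rz": 0.031, "claw": 0.4}, {"dx": -0.245, "dy": 0.347, "dz": 0.037, "rx": 0, "ry": 0, "rz": 0.03, "claw": 0.4}, {"dx": -0.249, "dy": 0.349, "dz": 0.037, "rx": 0, "ry": 0, "rz": 0.031, "claw": 0.4}, {"dx": -0.254, "dy": 0.352, "dz": 0.036, "rx": 0, "ry": 0, "rz": 0.03, "claw": 0.4}, {"dx": -0.258, "dy": 0.353, "dz": 0.037, "rx": 0, "ry": 0, "rz": 0.031, "claw": 0.4}, {"dx": 0, "dy": 0, "dz": 0, "rx": 0, "ry": 0, "rz": 0, "claw": 0.4}])

```text
time_s: 4.0
ee_pos: [0.4667, -0.4281, 0.1974]
eef_rot: [-3.139, -0.0, 1.016]
force: [-0.2, 1.4, -0.4]
grip_width: 0.0564
grip_force: 0.0
```

```bash
cat >> h.py <<'E'
from scipy.spatial.transform import Rotation
def wrist():
    o=telemetry.get_obs(); c=viewer.camera('wrist')
    T=np.eye(4); T[:3,:3]=Rotation.from_euler('xyz',o['eef_rot']).as_matrix(); T[:3,3]=o['ee_pos']
    M=np.linalg.inv(T@np.array(c['tool_from_camera'])); c['R']=M[:3,:3]; c['t']=M[:3,3]; return o,c
E
python3 - <<'E'
from h import *
np.set_printoptions(precision=4,suppress=True)
o,c=wrist(); save(c,'w1.png'); print(o['time_s'],o['ee_pos'],np.degrees(o['eef_rot']))
P=cloud(c); hsv=cv2.cvtColor(c['img'],cv2.COLOR_RGB2HSV).astype(int)
m=(hsv[...,0]>4)&(hsv[...,0]<16)&(hsv[...,1]>150)&(hsv[...,2]>110)&(P[...,2]>.06)
k,l,st,ce=cv2.connectedComponentsWithStats(m.astype(np.uint8))
for i in range(1,k):
    if st[i,4]>60: print(st[i],ce[i],np.median(P[l==i],0),world(c,*ce[i],z=.076))
E
```

```text
4.0 [ 0.4667 -0.4281  0.1974] [-179.8262   -0.0283   58.1872]
[326 182  15  22 287] [332.8014 192.8955] [ 0.4792 -0.4297  0.0758] [ 0.4792 -0.4298  0.076 ]
```

View pics/w1.png

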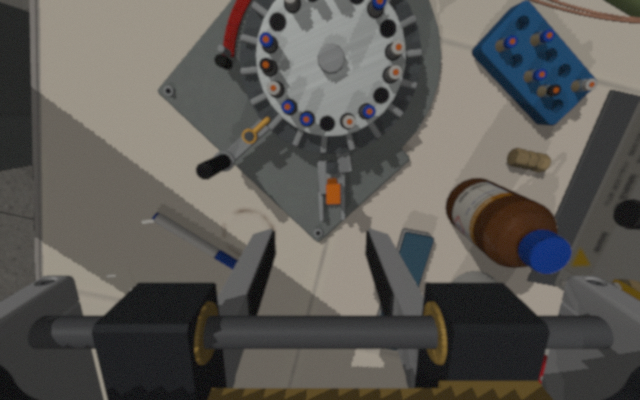

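The wrist view shows the tab at (332,191), the handle top near (207,167), the black cap at (268,65) and the hub at (331,60). I'll refine the axis and the handle from this picture.

```bash
python3 - <<'E'
from h import *
np.set_printoptions(precision=4,suppress=True)
o,c=wrist(); P=cloud(c); hsv=cv2.cvtColor(c['img'],cv2.COLOR_RGB2HSV).astype(int)
m=(abs(P[...,2]-.062)<.004)&(hsv[...,2]>110)&(np.hypot(P[...,0]-.537,P[...,1]+.331)<.1)
q=P[m][:,:2]
from scipy.optimize import least_squares
h=cv2.convexHull(q.astype(np.float32))[:,0]
f=least_squares(lambda p:np.hypot(h[:,0]-p[0],h[:,1]-p[1])-p[2],[.537,-.331,.067],loss='soft_l1',f_scale=.002); A=f.x; print('axis',A,'rim y min',h[:,1].min())
m=(P[...,2]>.085)&(P[...,2]<.1)&(hsv[...,2]<70)&(np.hypot(P[...,0]-.393,P[...,1]+.35)<.03)
H=P[m]; print('handle',np.median(H,0),(H.max(0)+H.min(0))/2,len(H))
T=np.array([.4792,-.4298]); 
for X in (T,np.median(H,0)[:2]): d=X-A[:2]; print(np.hypot(*d),np.degrees(np.arctan2(d[1],d[0])))
# tab orientation
m=(hsv[...,0]>4)&(hsv[...,0]<16)&(hsv[...,1]>150)&(P[...,2]>.073)&(np.hypot(P[...,0]-T[0],P[...,1]-T[1])<.02)
print(cv2.minAreaRect(P[m][:,:2].astype(np.float32)*1000))
for n in (193,):pass
print('hub',world(c,331,60,z=.066),'black',world(c,268,65,z=.083))
E
```

```text
axis [ 0.5389 -0.3275  0.0658] rim y min -0.39311737
handle [ 0.3992 -0.3494  0.0954] [ 0.3976 -0.3493  0.0912] 266
0.11843409173746904 -120.29466924347467
0.14149272730932116 -171.1060833363773
((478.8232421875, -431.1022033691406), (19.93628692626953, 12.5807466506958), 59.460323333740234)
hub [ 0.5386 -0.3264  0.066 ] black [ 0.4904 -0.304   0.083 ]
```

>>> step_arm(plan=[{"dx": 0.04, "dy": 0.1, "dz": 0.3, "rx": 0, "ry": 0, "rz": -0.012, "claw": 0.5}, {"dx": 0, "dy": 0, "dz": 0.4, "rx": 0, "ry": 0, "rz": 0, "claw": 0.6}, {"dx": 0, "dy": 0, "dz": 0.2, "rx": 0, "ry": 0, "rz": 0, "claw": 0.6}, {"dx": 0, "dy": 0, "dz": 0, "rx": 0, "ry": 0, "rz": 0, "claw": 0.6}, {"dx": 0, "dy": 0, "dz": 0, "rx": 0, "ry": 0, "rz": 0, "claw": 0.6}])

```text
time_s: 4.6
ee_pos: [0.4772, -0.4266, 0.1122]
eef_rot: [3.14, 0.0, 1.039]
force: [-0.1, -0.6, 0.7]
grip_width: 0.0373
grip_force: 0.0
```

```bash
python3 - <<'E'
from h import *
np.set_printoptions(precision=4,suppress=True)
o,c=wrist(); save(c,'w2.png'); print(o['time_s'],o['ee_pos'],np.degrees(o['eef_rot']))
P=cloud(c); hsv=cv2.cvtColor(c['img'],cv2.COLOR_RGB2HSV).astype(int)
m=(hsv[...,0]>4)&(hsv[...,0]<16)&(hsv[...,1]>150)&(hsv[...,2]>90)&(P[...,2]>.06)
k,l,st,ce=cv2.connectedComponentsWithStats(m.astype(np.uint8))
for i in range(1,k):
    if st[i,4]>60:
        print(st[i],ce[i],np.median(P[l==i],0),world(c,*ce[i],z=.076)); q=P[(l==i)&(P[...,2]>.072)]
        if len(q)>5: print(cv2.minAreaRect(q[:,:2].astype(np.float32)*1000))
E
```

```text
4.6 [ 0.4772 -0.4266  0.1122] [179.9112   0.0205  59.51  ]
[225  48   9  10  77] [229.1429  52.7532] [ 0.4895 -0.3043  0.0831] [ 0.4885 -0.3023  0.076 ]
((489.4729309082031, -303.9966735839844), (5.147768974304199, 4.878242015838623), 55.496212005615234)
[316 216  20  33 578] [325.1799 232.6315] [ 0.4798 -0.4292  0.0756] [ 0.4799 -0.429   0.076 ]
((497.69012451171875, -399.54888916015625), (92.89055633544922, 13.161185264587402), 59.22972106933594)
```

View pics/w2.png

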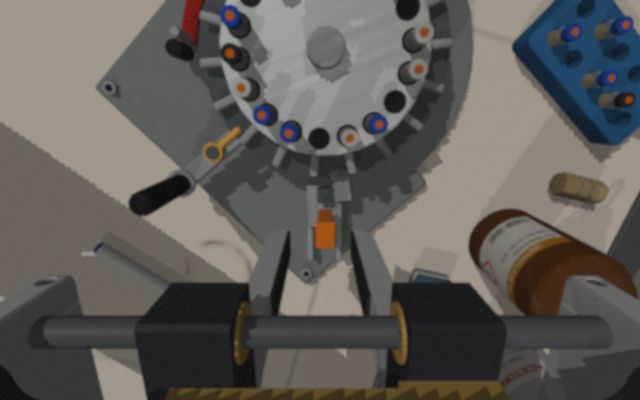

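The view shows the tab at (325,232), midway between the jaws. The black cap, with an orange centre, is at (229,53). Next: descend, pinch, lift.

>>> step_arm(plan=[{"dx": -0.016, "dy": 0.03, "dz": 0.25, "rx": 0, "ry": 0, "rz": 0, "claw": 0.6}, {"dx": 0, "dy": 0, "dz": 0.25, "rx": 0, "ry": 0, "rz": 0, "claw": 0.6}, {"dx": 0, "dy": 0, "dz": 0, "rx": 0, "ry": 0, "rz": 0, "claw": 0.6}, {"dx": 0, "dy": 0, "dz": 0, "rx": 0, "ry": 0, "rz": 0, "claw": 1}, {"dx": 0, "dy": 0, "dz": 0, "rx": 0, "ry": 0, "rz": 0, "claw": 1}, {"dx": 0, "dy": 0, "dz": 0, "rx": 0, "ry": 0, "rz": 0, "claw": 1}, {"dx": 0, "dy": 0, "dz": 0, "rx": 0, "ry": 0, "rz": 0, "claw": 1}], grip_force=20)

```text
time_s: 5.35
ee_pos: [0.4791, -0.4302, 0.0618]
eef_rot: [3.139, 0.001, 1.038]
force: [0.0, 0.0, 4.8]
grip_width: 0.0135
grip_force: 20.0
```

>>> step_arm(plan=[{"dx": 0, "dy": 0, "dz": -0.05, "rx": 0, "ry": 0, "rz": 0, "claw": 1}, {"dx": 0, "dy": 0, "dz": -0.05, "rx": 0, "ry": 0, "rz": 0, "claw": 1}, {"dx": 0, "dy": 0, "dz": -0.05, "rx": 0, "ry": 0, "rz": 0, "claw": 1}, {"dx": 0, "dy": 0, "dz": 0, "rx": 0, "ry": 0, "rz": 0, "claw": 1}])

```text
time_s: 5.75
ee_pos: [0.4789, -0.43, 0.0764]
eef_rot: [3.14, 0.0, 1.038]
force: [2.7, -2.1, -1.3]
grip_width: 0.0134
grip_force: 20.0
```

```bash
python3 - <<'E'
from h import *
o,c=wrist();print(o['time_s'],o['ee_pos'],o['force'],o['grip_width']); P=cloud(c); hsv=cv2.cvtColor(c['img'],cv2.COLOR_RGB2HSV).astype(int)
m=(hsv[...,0]>4)&(hsv[...,0]<16)&(hsv[...,1]>150)&(hsv[...,2]>90)&(P[...,2]>.045)
k,l,st,ce=cv2.connectedComponentsWithStats(m.astype(np.uint8))
for i in range(1,k):
    if st[i,4]>60: print(st[i],ce[i],np.percentile(P[l==i],[50,95],axis=0))
E
```

```text
5.75 [ 0.47894215 -0.43000672  0.0764127 ] [ 2.74558311 -2.11297179 -1.27096149] 0.013397019291547534
[439   2   9  11  80] [443.1      7.1375] [[ 0.58925454 -0.35070401  0.08320806]
 [ 0.59090549 -0.34896163  0.08408992]]
[194  28  12  13 125] [199.528  33.96 ] [[ 0.48958338 -0.30440376  0.08312477]
 [ 0.49180769 -0.30201762  0.0842785 ]]
[431  49  10  10  73] [435.53424658  53.65753425] [[ 0.57832699 -0.36628719  0.08313315]
 [ 0.57999883 -0.36465218  0.08410269]]
[211  73   9  10  68] [214.80882353  77.36764706] [[ 0.48474376 -0.32282001  0.0831403 ]
 [ 0.48654713 -0.32127871  0.08434136]]
[ 308  231   26   53 1124] [320.91192171 259.30338078] [[ 0.48074848 -0.4266819   0.08983363]
 [ 0.48667412 -0.42149526  0.09100709]]
```

>>> step_arm(plan=[{"dx": -0.08, "dy": 0, "dz": 0, "rx": 0, "ry": 0, "rz": 0, "claw": 1}, {"dx": -0.08, "dy": 0, "dz": 0, "rx": 0, "ry": 0, "rz": 0, "claw": 1}, {"dx": -0.08, "dy": 0, "dz": 0, "rx": 0, "ry": 0, "rz": 0, "claw": 1}, {"dx": -0.06, "dy": 0, "dz": 0, "rx": 0, "ry": 0, "rz": 0, "claw": 1}, {"dx": 0, "dy": 0, "dz": 0, "rx": 0, "ry": 0, "rz": 0, "claw": 1}])

```text
time_s: 6.3
ee_pos: [0.4632, -0.4562, 0.0751]
eef_rot: [3.141, -0.001, 1.037]
force: [6.2, -0.2, -2.5]
grip_width: 0.0136
grip_force: 20.0
```

>>> step_arm(plan=[{"dx": 0, "dy": 0, "dz": 0.05, "rx": 0, "ry": 0, "rz": 0, "claw": 1}, {"dx": 0, "dy": 0, "dz": 0.05, "rx": 0, "ry": 0, "rz": 0, "claw": 1}, {"dx": 0, "dy": 0, "dz": 0.04, "rx": 0, "ry": 0, "rz": 0, "claw": 1}, {"dx": 0, "dy": 0, "dz": 0, "rx": 0, "ry": 0, "rz": 0, "claw": 1}, {"dx": 0, "dy": 0, "dz": 0, "rx": 0, "ry": 0, "rz": 0, "claw": 0.6}, {"dx": 0, "dy": 0, "dz": 0, "rx": 0, "ry": 0, "rz": 0, "claw": 0.6}, {"dx": 0, "dy": 0, "dz": 0, "rx": 0, "ry": 0, "rz": 0, "claw": 0.6}])

```text
time_s: 7.0
ee_pos: [0.4629, -0.4557, 0.0611]
eef_rot: [-3.14, -0.0, 1.038]
force: [0.1, 0.2, -0.2]
grip_width: 0.0341
grip_force: 0.0
```

>>> step_arm(plan=[{"dx": 0, "dy": 0, "dz": -0.3, "rx": 0, "ry": 0, "rz": 0, "claw": 0.6}, {"dx": 0, "dy": 0, "dz": -0.4, "rx": 0, "ry": 0, "rz": 0, "claw": 0.6}, {"dx": 0, "dy": 0, "dz": 0, "rx": 0, "ry": 0, "rz": 0, "claw": 0.6}, {"dx": 0, "dy": 0, "dz": 0, "rx": 0, "ry": 0, "rz": 0, "claw": 0.6}])

```text
time_s: 7.4
ee_pos: [0.4634, -0.4558, 0.1319]
eef_rot: [3.141, 0.0, 1.038]
force: [-0.3, 0.3, -0.3]
grip_width: 0.0378
grip_force: 0.0
```

```bash
python3 - <<'E'
from h import *
np.set_printoptions(precision=4,suppress=True)
o,c=wrist();save(c,'w3.png');print(o['time_s'],o['ee_pos'],o['eef_rot'],o['grip_width']); P=cloud(c); hsv=cv2.cvtColor(c['img'],cv2.COLOR_RGB2HSV).astype(int)
m=(hsv[...,0]>4)&(hsv[...,0]<16)&(hsv[...,1]>150)&(hsv[...,2]>90)&(P[...,2]>.045)
k,l,st,ce=cv2.connectedComponentsWithStats(m.astype(np.uint8))
for i in range(1,k):
    if st[i,4]>60: print(st[i],ce[i],np.percentile(P[l==i],[50,95],axis=0))
m=(P[...,2]>.06)&(P[...,2]<.1)&(hsv[...,2]<80)&(np.hypot(P[...,0]-.396,P[...,1]+.349)<.03)
H=P[m]; print('handle',np.median(H,0),H.min(0),H.max(0),len(H)); T=H[H[:,2]>.09]; print('top',T.mean(0),len(T))
E
```

```text
7.4 [ 0.4634 -0.4558  0.1319] [3.1408 0.0004 1.0379] 0.03779762829956738
[313 201  18  34 525] [321.1429 218.4838] [[ 0.4652 -0.4543  0.0755]
 [ 0.4715 -0.4476  0.0768]]
handle [ 0.4014 -0.3507  0.092 ] [ 0.3894 -0.3574  0.06  ] [ 0.4048 -0.3424  0.0976] 934
top [ 0.3982 -0.35    0.095 ] 503
```

View pics/w3.png

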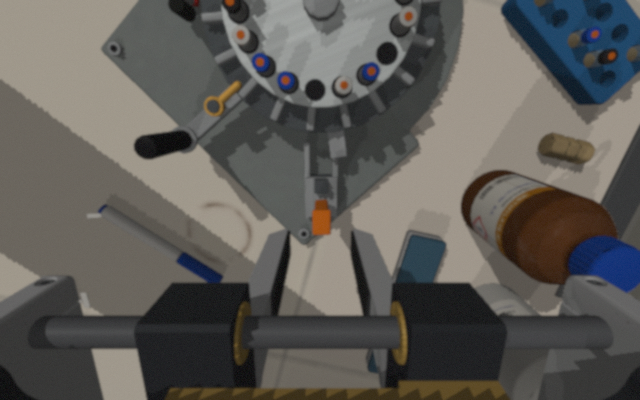

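The picture confirms the tab is parked: it sits at (321,218), 29 mm further out, with its top at 76 mm. Now I'll straddle the handle.

```bash
python3 - <<'E'
from h import *
rows((.4634,-.4558,.132,59.5),[(.3965,-.350,.132,8.4,7)],.7)
E
```

```text
[{"dx": 0.082, "dy": -0.159, "rz": 0.081, "claw": 0.7}, {"dx": 0.061, "dy": -0.168, "rz": 0.081, "claw": 0.7}, {"dx": 0.039, "dy": -0.175, "rz": 0.081, "claw": 0.7}, {"dx": 0.016, "dy": -0.178, "rz": 0.081, "claw": 0.7}, {"dx": -0.006, "dy": -0.178, "rz": 0.082, "claw": 0.7}, {"dx": -0.029, "dy": -0.177, "rz": 0.081, "claw": 0.7}, {"dx": -0.051, "dy": -0.171, "rz": 0.081, "claw": 0.7}]
end [ 0.39651401 -0.35001765  0.132       8.38      ]
```

>>> step_arm(plan=[{"dx": 0.082, "dy": -0.159, "dz": 0, "rx": 0, "ry": 0, "rz": 0.081, "claw": 0.68}, {"dx": 0.061, "dy": -0.168, "dz": 0, "rx": 0, "ry": 0, "rz": 0.081, "claw": 0.68}, {"dx": 0.039, "dy": -0.175, "dz": 0, "rx": 0, "ry": 0, "rz": 0.081, "claw": 0.68}, {"dx": 0.016, "dy": -0.178, "dz": 0, "rx": 0, "ry": 0, "rz": 0.081, "claw": 0.68}, {"dx": -0.006, "dy": -0.178, "dz": 0, "rx": 0, "ry": 0, "rz": 0.081, "claw": 0.68}, {"dx": -0.029, "dy": -0.177, "dz": 0, "rx": 0, "ry": 0, "rz": 0.081, "claw": 0.68}, {"dx": -0.051, "dy": -0.171, "dz": 0, "rx": 0, "ry": 0, "rz": 0.081, "claw": 0.68}, {"dx": 0, "dy": 0, "dz": 0, "rx": 0, "ry": 0, "rz": 0, "claw": 0.68}, {"dx": 0, "dy": 0, "dz": 0, "rx": 0, "ry": 0, "rz": 0, "claw": 0.68}], grip_force=60)

```text
time_s: 8.35
ee_pos: [0.3965, -0.35, 0.1309]
eef_rot: [-3.141, 0.001, 0.151]
force: [0.2, -0.1, -0.4]
grip_width: 0.0303
grip_force: 0.0
```

```bash
python3 - <<'E'
from h import *
np.set_printoptions(precision=4,suppress=True)
o,c=wrist();save(c,'w4.png');print(o['time_s'],o['ee_pos'],np.degrees(o['eef_rot']),o['grip_width']); P=cloud(c); hsv=cv2.cvtColor(c['img'],cv2.COLOR_RGB2HSV).astype(int)
m=(P[...,2]>.09)&(P[...,2]<.1)&(hsv[...,2]<80)&(np.hypot(P[...,0]-.396,P[...,1]+.349)<.02)
H=P[m]; print('top',H.mean(0),H.min(0),H.max(0),len(H))
E
```

```text
8.35 [ 0.3965 -0.35    0.1309] [-179.9584    0.0363    8.6406] 0.03032390188153085
top [ 0.3977 -0.3491  0.0951] [ 0.3894 -0.3562  0.0901] [ 0.4041 -0.342   0.0976] 372
```

View pics/w4.png

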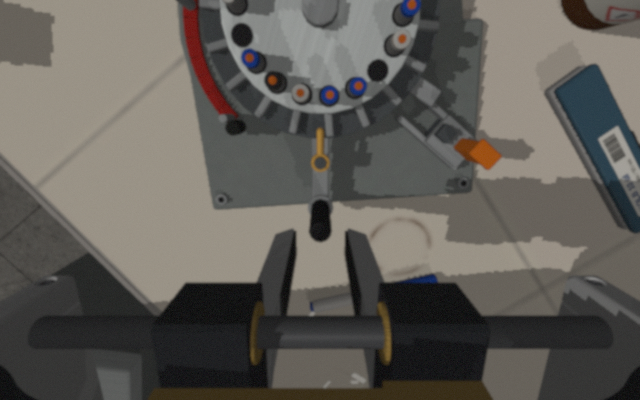

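The handle is centred between the jaws at (320,222), in line with the hub, and the buffer is at (235,126). Descend.

>>> step_arm(plan=[{"dx": 0, "dy": 0, "dz": 0.3, "rx": 0, "ry": 0, "rz": 0, "claw": 0.68}, {"dx": 0, "dy": 0, "dz": 0.25, "rx": 0, "ry": 0, "rz": 0, "claw": 0.72}, {"dx": 0, "dy": 0, "dz": 0, "rx": 0, "ry": 0, "rz": 0, "claw": 0.75}, {"dx": 0, "dy": 0, "dz": 0, "rx": 0, "ry": 0, "rz": 0, "claw": 0.75}])

```text
time_s: 8.8
ee_pos: [0.3968, -0.3503, 0.0766]
eef_rot: [-3.141, 0.0, 0.148]
force: [0.3, -1.0, 1.0]
grip_width: 0.0237
grip_force: 0.0
```

>>> step_arm(plan=[{"dx": 0.002, "dy": -0.076, "dz": 0, "rx": 0, "ry": 0, "rz": 0.033, "claw": 0.75}, {"dx": 0.002, "dy": -0.076, "dz": 0, "rx": 0, "ry": 0, "rz": 0.033, "claw": 0.75}, {"dx": 0.002, "dy": -0.076, "dz": 0, "rx": 0, "ry": 0, "rz": 0.033, "claw": 0.75}, {"dx": 0.002, "dy": -0.076, "dz": 0, "rx": 0, "ry": 0, "rz": 0.033, "claw": 0.75}])

```text
time_s: 9.2
ee_pos: [0.3957, -0.3202, 0.078]
eef_rot: [3.14, -0.002, -0.061]
force: [-0.8, -1.6, -1.8]
grip_width: 0.0233
grip_force: 1.1
```

>>> step_arm(plan=[{"dx": 0.002, "dy": -0.076, "dz": 0, "rx": 0, "ry": 0, "rz": 0.033, "claw": 0.75}, {"dx": 0.002, "dy": -0.076, "dz": 0, "rx": 0, "ry": 0, "rz": 0.033, "claw": 0.75}, {"dx": 0.002, "dy": -0.076, "dz": 0, "rx": 0, "ry": 0, "rz": 0.033, "claw": 0.75}, {"dx": 0.002, "dy": -0.076, "dz": 0, "rx": 0, "ry": 0, "rz": 0.033, "claw": 0.75}])

```text
time_s: 9.6
ee_pos: [0.4005, -0.2906, 0.078]
eef_rot: [3.139, -0.002, -0.269]
force: [-3.1, -5.4, -2.2]
grip_width: 0.0237
grip_force: 3.4
```

>>> step_arm(plan=[{"dx": 0.002, "dy": -0.05, "dz": 0, "rx": 0, "ry": 0, "rz": 0.022, "claw": 0.75}, {"dx": 0.002, "dy": -0.05, "dz": 0, "rx": 0, "ry": 0, "rz": 0.022, "claw": 0.75}])

```text
time_s: 9.8
ee_pos: [0.4035, -0.281, 0.078]
eef_rot: [3.14, -0.001, -0.337]
force: [-6.9, -5.5, 0.6]
grip_width: 0.0235
grip_force: 3.4
```

>>> step_arm(plan=[{"dx": 0.001, "dy": -0.04, "dz": 0, "rx": 0, "ry": 0, "rz": 0.018, "claw": 0.75}, {"dx": 0.001, "dy": -0.04, "dz": 0, "rx": 0, "ry": 0, "rz": 0.018, "claw": 0.75}])

```text
time_s: 10.0
ee_pos: [0.4063, -0.2736, 0.078]
eef_rot: [3.14, -0.001, -0.393]
force: [-7.8, -4.1, 1.5]
grip_width: 0.0233
grip_force: 3.4
```

>>> step_arm(plan=[{"dx": 0.001, "dy": -0.03, "dz": 0, "rx": 0, "ry": 0, "rz": 0.013, "claw": 0.75}, {"dx": 0, "dy": 0, "dz": 0, "rx": 0, "ry": 0, "rz": 0, "claw": 0.75}])

```text
time_s: 10.2
ee_pos: [0.4077, -0.2707, 0.0779]
eef_rot: [3.14, -0.001, -0.413]
force: [-5.2, -3.4, 1.6]
grip_width: 0.0239
grip_force: 2.8
```

>>> step_arm(plan=[{"dx": 0.001, "dy": -0.03, "dz": 0, "rx": 0, "ry": 0, "rz": 0.013, "claw": 0.75}, {"dx": 0, "dy": 0, "dz": 0, "rx": 0, "ry": 0, "rz": 0, "claw": 0.75}])

```text
time_s: 10.4
ee_pos: [0.4089, -0.268, 0.0779]
eef_rot: [3.14, -0.001, -0.434]
force: [-7.1, -2.7, 2.0]
grip_width: 0.0235
grip_force: 3.0
```

>>> step_arm(plan=[{"dx": 0.001, "dy": -0.03, "dz": 0, "rx": 0, "ry": 0, "rz": 0.013, "claw": 0.75}, {"dx": 0, "dy": 0, "dz": 0, "rx": 0, "ry": 0, "rz": 0, "claw": 0.75}])

```text
time_s: 10.6
ee_pos: [0.4102, -0.2653, 0.0779]
eef_rot: [3.14, -0.001, -0.454]
force: [-7.1, -3.4, 1.2]
grip_width: 0.0234
grip_force: 3.0
```

>>> step_arm(plan=[{"dx": 0.001, "dy": -0.03, "dz": 0, "rx": 0, "ry": 0, "rz": 0.013, "claw": 0.75}, {"dx": 0, "dy": 0, "dz": 0, "rx": 0, "ry": 0, "rz": 0, "claw": 0.75}])

```text
time_s: 10.8
ee_pos: [0.4116, -0.2626, 0.0779]
eef_rot: [3.14, -0.001, -0.474]
force: [-5.8, -2.3, 0.6]
grip_width: 0.0237
grip_force: 3.0
```

>>> step_arm(plan=[{"dx": 0.001, "dy": -0.03, "dz": 0, "rx": 0, "ry": 0, "rz": 0.013, "claw": 0.75}, {"dx": 0, "dy": 0, "dz": 0, "rx": 0, "ry": 0, "rz": 0, "claw": 0.75}])

```text
time_s: 11.0
ee_pos: [0.4129, -0.2602, 0.0779]
eef_rot: [3.14, -0.001, -0.495]
force: [-8.3, -5.1, 2.3]
grip_width: 0.0232
grip_force: 4.1
```

>>> step_arm(plan=[{"dx": 0.001, "dy": -0.02, "dz": 0, "rx": 0, "ry": 0, "rz": 0.009, "claw": 0.75}, {"dx": 0, "dy": 0, "dz": 0, "rx": 0, "ry": 0, "rz": 0, "claw": 0.75}])

```text
time_s: 11.2
ee_pos: [0.4138, -0.2588, 0.0779]
eef_rot: [3.139, -0.001, -0.509]
force: [-10.4, -7.4, 2.4]
grip_width: 0.0234
grip_force: 6.1
```

>>> step_arm(plan=[{"dx": 0.001, "dy": -0.02, "dz": 0, "rx": 0, "ry": 0, "rz": 0.009, "claw": 0.75}, {"dx": 0, "dy": 0, "dz": 0, "rx": 0, "ry": 0, "rz": 0, "claw": 0.75}])

```text
time_s: 11.4
ee_pos: [0.4146, -0.2574, 0.0779]
eef_rot: [3.139, -0.0, -0.523]
force: [-13.4, -10.9, 2.0]
grip_width: 0.0238
grip_force: 8.0
```

Tangential push is about 16 N, inside the 10–25 N window. Return the lever and check.

>>> step_arm(plan=[{"dx": 0.003, "dy": 0.098, "dz": 0, "rx": 0, "ry": 0, "rz": -0.043, "claw": 0.75}, {"dx": 0.003, "dy": 0.098, "dz": 0, "rx": 0, "ry": 0, "rz": -0.043, "claw": 0.75}, {"dx": 0.003, "dy": 0.098, "dz": 0, "rx": 0, "ry": 0, "rz": -0.043, "claw": 0.75}, {"dx": 0.003, "dy": 0.098, "dz": 0, "rx": 0, "ry": 0, "rz": -0.043, "claw": 0.75}, {"dx": 0.003, "dy": 0.098, "dz": 0, "rx": 0, "ry": 0, "rz": -0.043, "claw": 0.75}, {"dx": 0.003, "dy": 0.098, "dz": 0, "rx": 0, "ry": 0, "rz": -0.043, "claw": 0.75}, {"dx": 0.003, "dy": 0.098, "dz": 0, "rx": 0, "ry": 0, "rz": -0.043, "claw": 0.75}, {"dx": 0.003, "dy": 0.098, "dz": 0, "rx": 0, "ry": 0, "rz": -0.043, "claw": 0.75}, {"dx": 0.003, "dy": 0.098, "dz": 0, "rx": 0, "ry": 0, "rz": -0.043, "claw": 0.75}, {"dx": 0.003, "dy": 0.098, "dz": 0, "rx": 0, "ry": 0, "rz": -0.042, "claw": 0.75}])

```text
time_s: 12.4
ee_pos: [0.3978, -0.3516, 0.0782]
eef_rot: [3.139, -0.001, 0.154]
force: [0.4, 0.1, -0.3]
grip_width: 0.0233
grip_force: 0.0
```

>>> step_arm(plan=[{"dx": 0, "dy": 0, "dz": 0, "rx": 0, "ry": 0, "rz": 0, "claw": 0.75}, {"dx": 0, "dy": 0, "dz": 0, "rx": 0, "ry": 0, "rz": 0, "claw": 0.75}])

```text
time_s: 12.6
ee_pos: [0.3974, -0.3505, 0.0773]
eef_rot: [3.141, -0.001, 0.149]
force: [-0.8, 0.2, 0.5]
grip_width: 0.0235
grip_force: 0.0
```

```bash
cat >> h.py <<'E'
A=np.array([.5385,-.329])
def caps(c):
    """orange-ish/dark analysis of caps: angle of 55mm circle points, colour"""
    P=cloud(c); out=[]
    for a in range(0,360,4):
        X=np.array([A[0]+.055*np.cos(np.radians(a)),A[1]+.055*np.sin(np.radians(a)),.083]); u,v=np.round(pix(c,X)).astype(int)
        if 2<u<637 and 2<v<397: out.append((a,c['img'][v-1:v+2,u-1:u+2].reshape(-1,3).mean(0).astype(int).tolist(),round(float(P[v,u,2]),3)))
    return out
E
python3 - <<'E'
from h import *
o,c=wrist();print(o['time_s'],o['ee_pos'],o['force'],o['grip_force']); save(c,'w5.png')
t=viewer.camera('top'); save(t,'t5.png')
a=cv2.cvtColor(t['img'],cv2.COLOR_RGB2BGR)[130:240,280:410]; cv2.imwrite('pics/c5.png',np.vstack([cv2.resize(a,(400,338),interpolation=2),cv2.resize(cv2.imread('pics/w5.png')[0:200,120:520],(400,200))]))
E
```

```text
12.6 [ 0.39739358 -0.35053464  0.07729554] [-0.75223323  0.24353197  0.53815799] 0.0
```

View pics/c5.png

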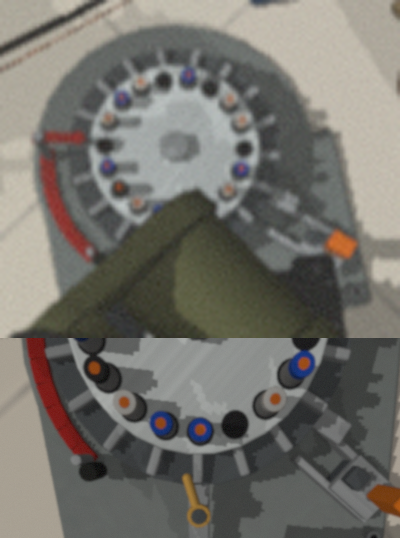

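The black cap is at (120,187) in the top crop, two places (empty, blue, then black) short of the pointer at (88,138). So there are two more strokes.

>>> step_arm(plan=[{"dx": 0.002, "dy": -0.076, "dz": 0, "rx": 0, "ry": 0, "rz": 0.033, "claw": 0.75}, {"dx": 0.002, "dy": -0.076, "dz": 0, "rx": 0, "ry": 0, "rz": 0.033, "claw": 0.75}, {"dx": 0.002, "dy": -0.076, "dz": 0, "rx": 0, "ry": 0, "rz": 0.033, "claw": 0.75}, {"dx": 0.002, "dy": -0.076, "dz": 0, "rx": 0, "ry": 0, "rz": 0.033, "claw": 0.75}, {"dx": 0.002, "dy": -0.076, "dz": 0, "rx": 0, "ry": 0, "rz": 0.033, "claw": 0.75}, {"dx": 0.002, "dy": -0.076, "dz": 0, "rx": 0, "ry": 0, "rz": 0.033, "claw": 0.75}, {"dx": 0.002, "dy": -0.076, "dz": 0, "rx": 0, "ry": 0, "rz": 0.033, "claw": 0.75}, {"dx": 0.002, "dy": -0.076, "dz": 0, "rx": 0, "ry": 0, "rz": 0.033, "claw": 0.75}, {"dx": 0.002, "dy": -0.076, "dz": 0, "rx": 0, "ry": 0, "rz": 0.033, "claw": 0.75}, {"dx": 0.002, "dy": -0.076, "dz": 0, "rx": 0, "ry": 0, "rz": 0.033, "claw": 0.75}])

```text
time_s: 13.7
ee_pos: [0.4054, -0.2758, 0.0769]
eef_rot: [3.14, -0.001, -0.371]
force: [-1.5, -6.7, -1.2]
grip_width: 0.0237
grip_force: 3.3
```

>>> step_arm(plan=[{"dx": 0.002, "dy": -0.05, "dz": 0, "rx": 0, "ry": 0, "rz": 0.022, "claw": 0.75}, {"dx": 0.002, "dy": -0.05, "dz": 0, "rx": 0, "ry": 0, "rz": 0.022, "claw": 0.75}, {"dx": 0.002, "dy": -0.04, "dz": 0, "rx": 0, "ry": 0, "rz": 0.018, "claw": 0.75}, {"dx": 0.001, "dy": -0.03, "dz": 0, "rx": 0, "ry": 0, "rz": 0.013, "claw": 0.75}, {"dx": 0.001, "dy": -0.02, "dz": 0, "rx": 0, "ry": 0, "rz": 0.009, "claw": 0.75}, {"dx": 0, "dy": 0, "dz": 0, "rx": 0, "ry": 0, "rz": 0, "claw": 0.75}])

```text
time_s: 14.3
ee_pos: [0.4133, -0.2591, 0.0769]
eef_rot: [3.14, -0.0, -0.501]
force: [-7.5, -7.5, 1.9]
grip_width: 0.0236
grip_force: 5.3
```

>>> step_arm(plan=[{"dx": 0.001, "dy": -0.022, "dz": 0, "rx": 0, "ry": 0, "rz": 0.009, "claw": 0.75}, {"dx": 0, "dy": 0, "dz": 0, "rx": 0, "ry": 0, "rz": 0, "claw": 0.75}])

```text
time_s: 14.5
ee_pos: [0.4142, -0.2576, 0.0768]
eef_rot: [3.139, 0.0, -0.515]
force: [-9.7, -12.1, 1.8]
grip_width: 0.0239
grip_force: 7.4
```

>>> step_arm(plan=[{"dx": 0.003, "dy": 0.098, "dz": 0, "rx": 0, "ry": 0, "rz": -0.043, "claw": 0.75}, {"dx": 0.003, "dy": 0.098, "dz": 0, "rx": 0, "ry": 0, "rz": -0.043, "claw": 0.75}, {"dx": 0.003, "dy": 0.098, "dz": 0, "rx": 0, "ry": 0, "rz": -0.043, "claw": 0.75}, {"dx": 0.003, "dy": 0.098, "dz": 0, "rx": 0, "ry": 0, "rz": -0.042, "claw": 0.75}, {"dx": 0.003, "dy": 0.098, "dz": 0, "rx": 0, "ry": 0, "rz": -0.042, "claw": 0.75}, {"dx": 0.003, "dy": 0.098, "dz": 0, "rx": 0, "ry": 0, "rz": -0.042, "claw": 0.75}, {"dx": 0.003, "dy": 0.098, "dz": 0, "rx": 0, "ry": 0, "rz": -0.042, "claw": 0.75}, {"dx": 0.003, "dy": 0.098, "dz": 0, "rx": 0, "ry": 0, "rz": -0.042, "claw": 0.75}, {"dx": 0.003, "dy": 0.096, "dz": 0, "rx": 0, "ry": 0, "rz": -0.042, "claw": 0.75}, {"dx": 0.003, "dy": 0.096, "dz": 0, "rx": 0, "ry": 0, "rz": -0.042, "claw": 0.75}])

```text
time_s: 15.5
ee_pos: [0.3975, -0.3511, 0.0768]
eef_rot: [3.141, -0.0, 0.152]
force: [0.2, -0.3, 0.2]
grip_width: 0.0238
grip_force: 0.0
```

>>> step_arm(plan=[{"dx": 0, "dy": 0, "dz": 0, "rx": 0, "ry": 0, "rz": 0, "claw": 0.75}, {"dx": 0, "dy": 0, "dz": 0, "rx": 0, "ry": 0, "rz": 0, "claw": 0.75}])

```text
time_s: 15.7
ee_pos: [0.3974, -0.3505, 0.0765]
eef_rot: [-3.141, 0.0, 0.148]
force: [0.3, 0.2, 0.2]
grip_width: 0.0235
grip_force: 0.0
```

```bash
python3 - <<'E'
from h import *
t=viewer.camera('top')
a=cv2.cvtColor(t['img'],cv2.COLOR_RGB2BGR)[130:240,280:410]; cv2.imwrite('pics/c6.png',cv2.resize(a,(520,440),interpolation=2))
E
```

```text
(no output)
```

View pics/c6.png

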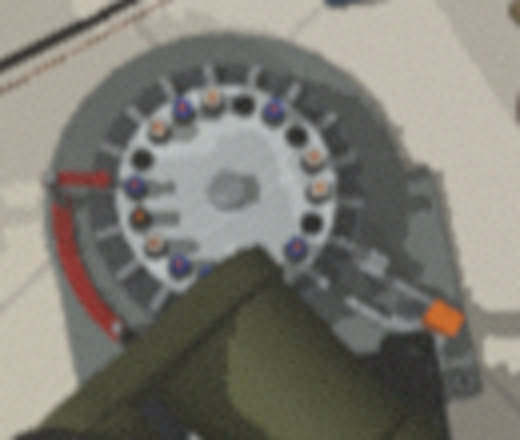

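The blue cap is now at the pointer (136,187), with the black cap next at (140,217). That leaves one more stroke.

>>> step_arm(plan=[{"dx": 0.002, "dy": -0.076, "dz": 0, "rx": 0, "ry": 0, "rz": 0.033, "claw": 0.75}, {"dx": 0.002, "dy": -0.076, "dz": 0, "rx": 0, "ry": 0, "rz": 0.033, "claw": 0.75}, {"dx": 0.002, "dy": -0.076, "dz": 0, "rx": 0, "ry": 0, "rz": 0.033, "claw": 0.75}, {"dx": 0.002, "dy": -0.076, "dz": 0, "rx": 0, "ry": 0, "rz": 0.033, "claw": 0.75}, {"dx": 0.002, "dy": -0.076, "dz": 0, "rx": 0, "ry": 0, "rz": 0.033, "claw": 0.75}, {"dx": 0.002, "dy": -0.076, "dz": 0, "rx": 0, "ry": 0, "rz": 0.033, "claw": 0.75}, {"dx": 0.002, "dy": -0.076, "dz": 0, "rx": 0, "ry": 0, "rz": 0.033, "claw": 0.75}, {"dx": 0.002, "dy": -0.076, "dz": 0, "rx": 0, "ry": 0, "rz": 0.033, "claw": 0.75}, {"dx": 0.002, "dy": -0.076, "dz": 0, "rx": 0, "ry": 0, "rz": 0.033, "claw": 0.75}, {"dx": 0.002, "dy": -0.076, "dz": 0, "rx": 0, "ry": 0, "rz": 0.033, "claw": 0.75}])

```text
time_s: 16.75
ee_pos: [0.4054, -0.2761, 0.0766]
eef_rot: [3.14, -0.0, -0.371]
force: [-1.7, -6.7, -1.8]
grip_width: 0.0235
grip_force: 3.3
```

>>> step_arm(plan=[{"dx": 0.002, "dy": -0.05, "dz": 0, "rx": 0, "ry": 0, "rz": 0.022, "claw": 0.75}, {"dx": 0.002, "dy": -0.05, "dz": 0, "rx": 0, "ry": 0, "rz": 0.022, "claw": 0.75}, {"dx": 0.002, "dy": -0.04, "dz": 0, "rx": 0, "ry": 0, "rz": 0.018, "claw": 0.75}, {"dx": 0.001, "dy": -0.03, "dz": 0, "rx": 0, "ry": 0, "rz": 0.013, "claw": 0.75}, {"dx": 0.001, "dy": -0.02, "dz": 0, "rx": 0, "ry": 0, "rz": 0.009, "claw": 0.75}, {"dx": 0.001, "dy": -0.022, "dz": 0, "rx": 0, "ry": 0, "rz": 0.009, "claw": 0.75}, {"dx": 0, "dy": 0, "dz": 0, "rx": 0, "ry": 0, "rz": 0, "claw": 0.75}])

```text
time_s: 17.45
ee_pos: [0.4142, -0.2578, 0.0765]
eef_rot: [3.139, 0.001, -0.516]
force: [-9.6, -11.1, 1.5]
grip_width: 0.0236
grip_force: 7.2
```

>>> step_arm(plan=[{"dx": 0, "dy": -0.006, "dz": 0, "rx": 0, "ry": 0, "rz": 0.002, "claw": 0.75}, {"dx": 0, "dy": 0, "dz": 0, "rx": 0, "ry": 0, "rz": 0, "claw": 0.75}])

```text
time_s: 17.65
ee_pos: [0.4143, -0.2575, 0.0765]
eef_rot: [3.139, 0.001, -0.518]
force: [-10.6, -11.6, 1.2]
grip_width: 0.0236
grip_force: 7.9
```

>>> step_arm(plan=[{"dx": 0.003, "dy": 0.098, "dz": 0, "rx": 0, "ry": 0, "rz": -0.043, "claw": 0.75}, {"dx": 0.003, "dy": 0.098, "dz": 0, "rx": 0, "ry": 0, "rz": -0.043, "claw": 0.75}, {"dx": 0.003, "dy": 0.098, "dz": 0, "rx": 0, "ry": 0, "rz": -0.043, "claw": 0.75}, {"dx": 0.003, "dy": 0.098, "dz": 0, "rx": 0, "ry": 0, "rz": -0.043, "claw": 0.75}, {"dx": 0.003, "dy": 0.098, "dz": 0, "rx": 0, "ry": 0, "rz": -0.043, "claw": 0.75}, {"dx": 0.003, "dy": 0.098, "dz": 0, "rx": 0, "ry": 0, "rz": -0.042, "claw": 0.75}, {"dx": 0.003, "dy": 0.098, "dz": 0, "rx": 0, "ry": 0, "rz": -0.042, "claw": 0.75}, {"dx": 0.003, "dy": 0.098, "dz": 0, "rx": 0, "ry": 0, "rz": -0.042, "claw": 0.75}, {"dx": 0.003, "dy": 0.098, "dz": 0, "rx": 0, "ry": 0, "rz": -0.042, "claw": 0.75}, {"dx": 0.003, "dy": 0.096, "dz": 0, "rx": 0, "ry": 0, "rz": -0.042, "claw": 0.75}])

```text
time_s: 18.65
ee_pos: [0.3979, -0.3511, 0.0766]
eef_rot: [3.142, -0.0, 0.152]
force: [0.0, 0.6, 0.1]
grip_width: 0.0234
grip_force: 0.0
```

>>> step_arm(plan=[{"dx": 0, "dy": 0, "dz": 0, "rx": 0, "ry": 0, "rz": 0, "claw": 0.7}, {"dx": 0, "dy": 0, "dz": 0, "rx": 0, "ry": 0, "rz": 0, "claw": 0.68}, {"dx": 0, "dy": 0, "dz": -0.3, "rx": 0, "ry": 0, "rz": 0, "claw": 0.68}, {"dx": 0, "dy": 0, "dz": -0.4, "rx": 0, "ry": 0, "rz": 0, "claw": 0.68}, {"dx": -0.3, "dy": 0, "dz": -0.3, "rx": 0, "ry": 0, "rz": 0, "claw": 0.68}, {"dx": 0, "dy": 0, "dz": 0, "rx": 0, "ry": 0, "rz": 0, "claw": 0.68}, {"dx": 0, "dy": 0, "dz": 0, "rx": 0, "ry": 0, "rz": 0, "claw": 0.68}])

```text
time_s: 19.35
ee_pos: [0.3681, -0.3553, 0.1768]
eef_rot: [3.141, -0.001, 0.148]
force: [0.1, 0.5, -0.5]
grip_width: 0.0301
grip_force: 0.0
```

```bash
python3 - <<'E'
from h import *
np.set_printoptions(precision=4,suppress=True)
o,c=wrist(); print(o['time_s'],o['ee_pos'],o['force']); P=cloud(c); hsv=cv2.cvtColor(c['img'],cv2.COLOR_RGB2HSV).astype(int)
m=(P[...,2]>.09)&(P[...,2]<.1)&(hsv[...,2]<80)&(np.hypot(P[...,0]-.396,P[...,1]+.349)<.03); print('handle',P[m].mean(0) if m.any() else None)
m=(hsv[...,0]>4)&(hsv[...,0]<16)&(hsv[...,1]>150)&(hsv[...,2]>90)&(P[...,2]>.045)
k,l,st,ce=cv2.connectedComponentsWithStats(m.astype(np.uint8))
for i in range(1,k):
    if st[i,4]>20: print(ce[i],np.median(P[l==i],0))
t=viewer.camera('top'); s=viewer.camera('scene')
f=lambda x,a:cv2.resize(cv2.cvtColor(x['img'],cv2.COLOR_RGB2BGR)[a[0]:a[1],a[2]:a[3]],(390,330),interpolation=2)
w=cv2.resize(cv2.cvtColor(c['img'],cv2.COLOR_RGB2BGR)[:200],(780,244))
cv2.imwrite('pics/c7.png',np.vstack([np.hstack([f(t,(130,240,280,410)),f(s,(165,275,285,415))]),w]))
E
```

```text
19.35 [ 0.3681 -0.3553  0.1768] [ 0.1246  0.4668 -0.4588]
handle [ 0.3971 -0.3492  0.0954]
[383.  16.] [ 0.5202 -0.3788  0.0829]
[454.9178 110.9846] [ 0.4632 -0.4538  0.0753]
```

View pics/c7.png

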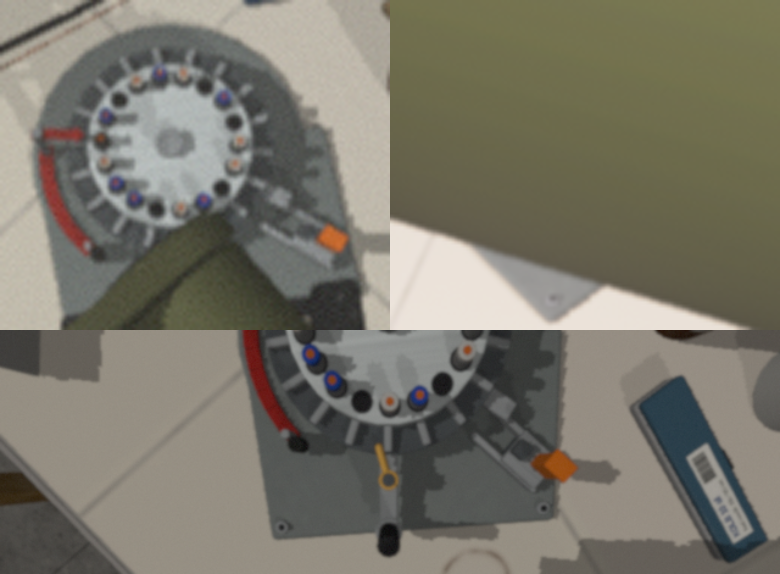

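The black (brownish) cap stands at the pointer tip, (101,140) in the top crop. The lever is back at rest and the tab is parked. I'll do one quick numeric check.

```bash
python3 - <<'E'
from h import *
np.set_printoptions(precision=4,suppress=True)
c=viewer.camera('top'); hsv=cv2.cvtColor(c['img'],cv2.COLOR_RGB2HSV).astype(int); P=cloud(c)
m=((hsv[...,0]<5)|(hsv[...,0]>174))&(hsv[...,1]>110)&(P[...,2]>.08)&(np.hypot(P[...,0]-.539,P[...,1]+.246)<.04)
v,u=np.nonzero(m); q=np.array([world(c,a,b,z=.09) for a,b in zip(u,v)]).mean(0)
# cap top blobs: everything at z~.083 on the 55 mm circle -> fit axis from them, phase mod 20 deg
m=(abs(P[...,2]-.083)<.004)&(abs(np.hypot(P[...,0]-A[0],P[...,1]-A[1])-.055)<.012)
v,u=np.nonzero(m); p=np.array([world(c,a,b,z=.083)[:2] for a,b in zip(u,v)])
from scipy.optimize import least_squares
f=least_squares(lambda s:np.hypot(p[:,0]-s[0],p[:,1]-s[1])-.055,A,loss='soft_l1',f_scale=.003).x
an=np.arctan2(p[:,1]-f[1],p[:,0]-f[0]); ph=np.degrees(np.angle(np.exp(18j*an).mean()))/18
pa=np.degrees(np.arctan2(q[1]-f[1],q[0]-f[0])); d=(pa-ph+10)%20-10
print('axis',f,'pointer',pa,'phase',ph,'offset deg',d,'mm',d*.055*17.45, len(p))
print(telemetry.get_obs()['time_s'])
E
```

```text
axis [ 0.537 -0.329] pointer 88.48401465916257 phase 9.840107420967321 offset deg -1.3560927618047458 mm -1.3015100281421046 232
19.55
```

Offset is about 1.3 mm, within tolerance. Handing in.

```bash
python3 -c "
from station import hand_in; print(hand_in())"
```

```text
the job is handed in; nothing more can be done
None
```

The job is handed in at about 19.5 s: the black cap measured about 1.3 mm from the pointer after three strokes (last push about 15 N), the lever is at rest, the tab is in its outer notch, and no verdict came back.

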